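Drag the vial tray forward with the pull hook

ROBOT

A 6-joint arm with a two-finger parallel gripper is mounted at the origin on the work surface. World frame = base frame: x ahead of the robot, y to its left, z up, the work surface at z = 0. Lengths are in m, angles in degrees, forces in N, time in s.
With the tool pointing down it reaches from about 0.3 to 0.75 m from the base axis. Payload 8.5 kg.
Tool frame: the origin (TCP) lies midway between the tips of the shut fingers; the grasp point (between the pads) lies 19 mm behind it (env.grip_depth is the distance from the TCP to the grasp point, in m); x points along the fingers, y is the direction in which the jaws open and shut, and the axes are right-handed (so a half turn about x gives the same grasp; the last joint's range is limited). The gripper opens to 85 mm and grips with 20 to 120 N. Pads are 22 mm wide; open, the fingers measure 114 mm over their backs; the gripper's body (76 mm by 85 mm) begins 54 mm behind the grasp point. The pads swing forward as they close: fully open they stand 13 mm farther back than shut.
Start: joints at [61.117, 21.807, 74.336, -0, 83.858, -12.336], TCP at [0.157, 0.527, 0.231] pointing down, gripper open.
Joint ranges: [-178.18, 178.18], [-50.72, 133.34], [12.68, 142.11], [-81.47, 261.47], [9.98, 163.14], [-165.26, 165.26]. Speed limits (degrees/s): [136.94, 136.94, 180, 180, 180, 180].

INTERFACE

Orientations are given as a 3x3 rotation matrix whose columns are the frame's x, y, z axes.
In Python, from rig import env gives the robot as it stands.
- The arm moves only by the tool play_rows, never from a script. Its arguments are lists of equal length, an entry for each row: "travel": the shift along the world's x, y, z in cm, a list of three; "rotation": the turn, a rotation vector about the world's x, y, z in rad, a list of three; "claw": the finger opening in cm, from 0 to 8.54. A call has 1 to 12 rows; each row shifts and turns the pose as measured when the row begins; what a row does not reach is not made up. A row lasts 1/12 s, in which the tool goes at most 41.7 mm and 7.16 degrees, less where a joint would pass 70% of its speed; a pose out of reach is approached as far as the arm can. A call is refused whole if a number of a shift passes 4.17 or a number of a turn 0.125, either way. A call with a gripper value outside its range is refused whole. The fingers move at their own pace and stop on an object; "squeeze" is the grip in N (left out, the last holds). Time passes only in rows, so rows that do not move let the fingers close. It gives the time, the measured TCP pose, the force and the opening at its end, in the units of the state.
- env.observe(): the state, without advancing time (a new reading comes with each control period).
- env.get_image(name): name is "scene" or "top" or "wrist"; returns the picture (384x512x3 uint8, red, green, blue); there is no depth.
- env.camera_info(name): a dict with "vertical_fov" (degrees; the focal length in pixels is half the picture's height over the tangent of half this angle, whatever the lens; pixels are square), "cx", "cy" (the principal point, pixels), "eye" and "rotation" of the camera in the world. Camera axes: x right, y down, z forward; pixel columns grow to the right and rows downward; lengths in m; the calibration is good to about 2 mm. The wrist camera is an equidistant fisheye: a pixel r from the principal point sees the ray r / f radians off the axis. A picture is of the moment at which its call begins: read the wrist's pose just before it. camera_info takes no time and is no camera call; for the wrist camera it gives the pose at the moment of the call.
- env.close_job(): hands the job in, once; it reports no verdict.
The state is a dict: "time_s": time; "q": joint angles; "qvel": joint speeds; "joint_efforts": joint torques, N m; "position": TCP position; "tool_rot": TCP orientation; "ft_force": force on the tool from outside, world axes, zero at the start; "wrist_torque": the same for the moment, N m; "grip_width": finger opening in m.
Only numpy, scipy, OpenCV 4.12 (cv2) and the standard library are available. Lean on these libraries where they do the work, as an engineer would, in place of code of your own. Each camera call takes 0.05 s, during which the arm holds its last target.

TASK

The tray of six small capped vials stands too deep in the low wire-topped shelf to be taken out by hand. Lift the pull hook off its rest, reach in under the wires, drop the hook's blade behind the tray's front wall and drag the tray straight forward until its front wall is level with the shelf's front edge; then unhook and lay the hook back on its rest as it lay before. Touch the trays only with the hook, and leave the tray with the wide jar where it is.

Things in the scene. Friction and masses are not known exactly. Their poses are not given: they have to be found in the camera images.
- hook_grip (a point): Pull hook, 0.2 kg. This point: centre of its wooden handle (150 mm long, 22 wide, 26 high); grip here across the 22. x points along handle and 10 mm steel rod to the blade, z up. It lies loose and level, this point 83 mm above the bench, on a fixed rest: two uprights 98 mm apart, saddles open at the top, 70 mm high, 44 wide, with cheeks 14 high.
- hook_blade (a point): Middle of the bottom edge of the flat steel blade turned down at the hook's far end: 240 mm towards +x and 50 mm below the handle's centre. The blade is 36 mm wide, 6 mm thick (along the rod) and hangs 45 mm below the rod. Axes as the handle's.
- vial_tray: White open plastic tray, 160 mm long (x), 105 wide (y), 50 high, walls and floor 5 thick, loose on the deck, ~0.5 kg. Origin: centre of underside; x points from its front wall to its back. Top of front wall: 80 mm towards -x, 50 up. Its back holds six slim amber vials in a grey block; the 90 mm behind the front wall are empty. The tray to drag: left or right place varies.
- jar_tray: White open plastic tray, 160 mm long (x), 105 wide (y), 50 high, walls and floor 5 thick, loose on the deck, ~0.5 kg. Origin: centre of underside; x points from its front wall to its back. Top of front wall: 80 mm towards -x, 50 up. It holds one wide white jar with a black lid. Bystander, about 30 mm beside the vial tray.
- shelf_front (a point): Middle of the front edge of the shelf's flat grey deck, on its top, 60 mm above the bench. x points level into the shelf (-x is straight out), y along the edge. Deck 300 mm deep, 310 wide, open in front between posts 306 mm apart. A roof of steel wires starts 8 mm behind the edge, its underside 180 mm above the deck: the hook passes under it, the gripper stays in front.
Not all that is in view belongs to the job. Leave any turquoise look-alike of the vial_tray alone.

How it is judged:
By the outcome, as a careful person would: the job done as asked, in the order asked, and still so for the second after the job is handed in, with the robot touching nothing.
It also fails if it takes over 48 s, if anything falls off the work surface, if the arm or the gripper's body presses on something with over 40 N, if the wrist force passes 120 N, or if a joint passes its speed limit or range.

## Working session

There is one attempt and no reset: what is moved stays moved. The work goes in short steps, Python scripts to look and compute and a tool call to move; the robot and the scene stay as the last step left them, time stands still between calls to the robot, and variables do not carry over. Pictures are saved under pics/ and viewed, and the job is handed in when it is done.

Besides the shell and the picture viewer there is one more tool, called after "Call:" by a JSON object that holds its "method" and its "body". play_rows: Moves the arm, as the interface text tells. Its arguments: {"type":"object","properties":{"travel":{"type":"array","items":{"type":"array","items":{"type":"number"}}},"rotation":{"type":"array","items":{"type":"array","items":{"type":"number"}}},"claw":{"type":"array","items":{"type":"number"}},"squeeze":{"type":"number"}},"required":["travel","rotation","claw"]}

```bash
ls; mkdir -p pics
cat > h.py <<'E'
import numpy as np, cv2, json
from rig import env
def snap(n,f):
    info=env.camera_info(n); im=env.get_image(n)
    cv2.imwrite('pics/'+f+'.png',im[:,:,::-1]); 
    json.dump({k:(np.asarray(v).tolist()) for k,v in info.items()},open('pics/'+f+'.json','w'))
def ray(f,u,v,fish=False):
    i=json.load(open('pics/'+f+'.json')); fl=192/np.tan(np.radians(i['vertical_fov'])/2)
    d=np.array([u-i['cx'],v-i['cy']])
    if fish:
        r=np.hypot(*d); t=r/fl; c=np.array([*(d/r*np.sin(t)),np.cos(t)]) if r>0 else np.array([0,0,1.])
    else: c=np.array([*(d/fl),1]); c/=np.linalg.norm(c)
    return np.array(i['eye']),np.array(i['rotation'])@c
def onz(f,u,v,z,fish=False):
    e,d=ray(f,u,v,fish); return e+d*(z-e[2])/d[2]
def tri(*obs):
    A=np.zeros((3,3));b=np.zeros(3);L=[]
    for o in obs:
        e,d=ray(*o);P=np.eye(3)-np.outer(d,d);A+=P;b+=P@e;L.append((e,P))
    p=np.linalg.solve(A,b); return p,[np.linalg.norm(P@(p-e)) for e,P in L]
def proj(f,p,fish=False):
    i=json.load(open('pics/'+f+'.json')); fl=192/np.tan(np.radians(i['vertical_fov'])/2)
    c=np.array(i['rotation']).T@(np.array(p)-np.array(i['eye']))
    if fish:
        t=np.arctan2(np.hypot(c[0],c[1]),c[2]); s=fl*t/np.hypot(c[0],c[1])
    else: s=fl/c[2]
    return i['cx']+s*c[0],i['cy']+s*c[1]
def crop(f,x0,y0,x1,y1,k):
    im=cv2.imread('pics/'+f+'.png')[y0:y1,x0:x1]; cv2.imwrite('pics/'+f+f'_c{x0}_{y0}.png',cv2.resize(im,None,fx=k,fy=k,interpolation=cv2.INTER_CUBIC))
E
python3 - <<'E'
from h import *
for n in ['scene','top','wrist']:
    snap(n,n+'0'); i=env.camera_info(n); print(n,i['vertical_fov'],np.round(i['eye'],3),np.round(i['rotation'],2).tolist())
print(env.observe(),env.grip_depth)
E
```

```text
pics
scene 45.8316642422497 [ 1.506 -0.19   1.204] [[0.08, 0.75, -0.66], [1.0, -0.07, 0.05], [-0.01, -0.66, -0.75]]
top 44.09442921140858 [ 0.366 -0.113  1.471] [[-0.03, -0.99, 0.13], [-1.0, 0.03, 0.02], [-0.02, -0.13, -0.99]]
wrist 65.70646984690485 [0.087 0.548 0.373] [[0.28, 0.92, 0.28], [0.96, -0.27, -0.08], [-0.0, 0.29, -0.96]]
{'time_s': 0.15, 'q': array([ 6.11141540e+01,  2.18319186e+01,  7.43719036e+01,  6.05967840e-04,
        8.38597820e+01, -1.23355456e+01]), 'qvel': array([-0.06248616, -0.10427007, -0.0927267 ,  0.02513852,  0.08422754,
        0.01267181]), 'joint_efforts': array([ 1.61532163e-03, -4.48623776e+01, -2.31345427e+01, -2.55309606e-04,
        3.80542639e-03,  1.06919154e-05]), 'position': array([0.15655609, 0.52701006, 0.23087246]), 'tool_rot': array([[-5.45459406e-04,  2.84857785e-01,  9.58569635e-01],
       [-9.66907030e-04,  9.58569179e-01, -2.84858200e-01],
       [-9.99999384e-01, -1.08222630e-03, -2.47429580e-04]]), 'ft_force': array([-0.02991619, -0.06613973,  0.91052747]), 'wrist_torque': array([ 0.12651565,  0.02984926, -0.01759574]), 'grip_width': 0.0852548699044563} 0.0187
```

```bash
ls pics
```

```text
scene0.json
scene0.png
top0.json
top0.png
wrist0.json
wrist0.png
```

View pics/scene0.png

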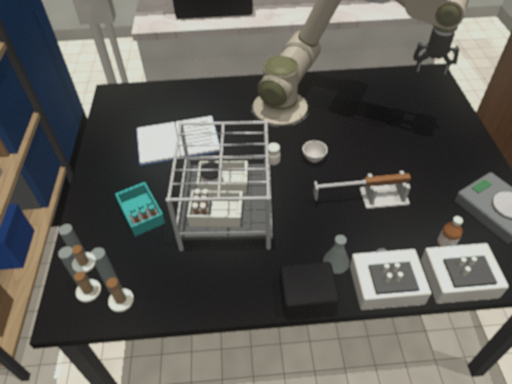

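View pics/top0.png

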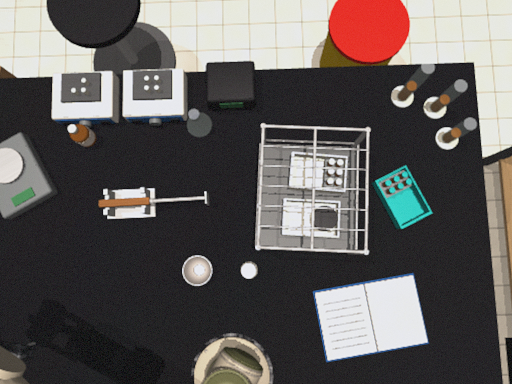

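View pics/wrist0.png

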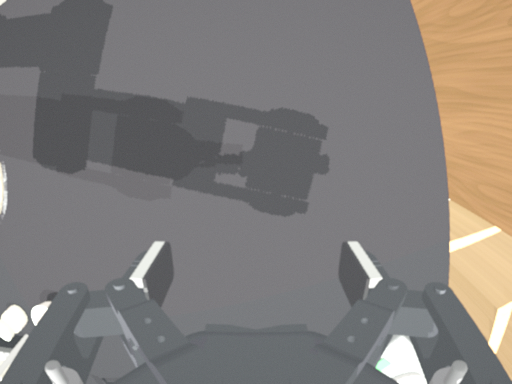

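Run:
```python
from h import *
crop('top0',90,170,220,230,6); crop('top0',245,115,385,260,5); crop('scene0',150,110,290,255,5); crop('scene0',300,155,430,215,6)
```

```text
(no output)
```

View pics/top0_c90_170.png

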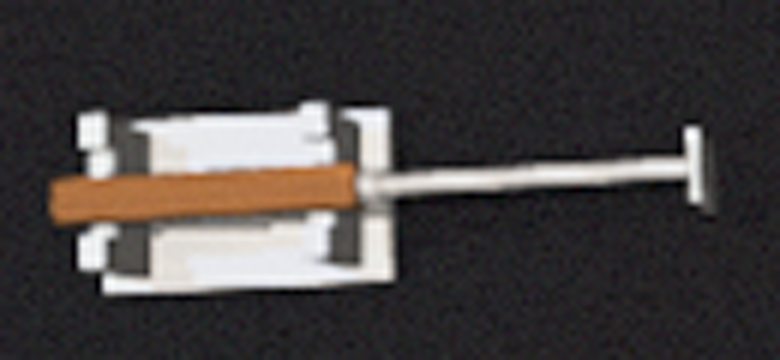

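View pics/top0_c245_115.png

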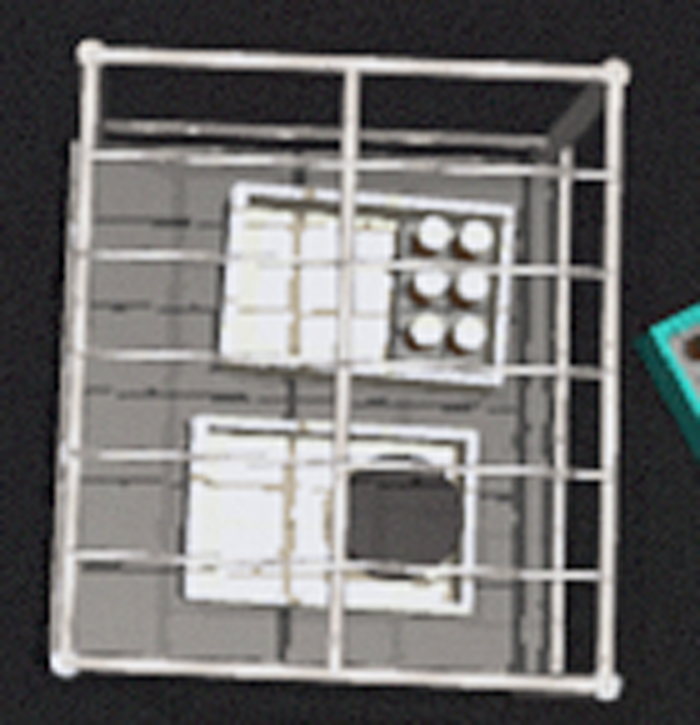

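View pics/scene0_c150_110.png

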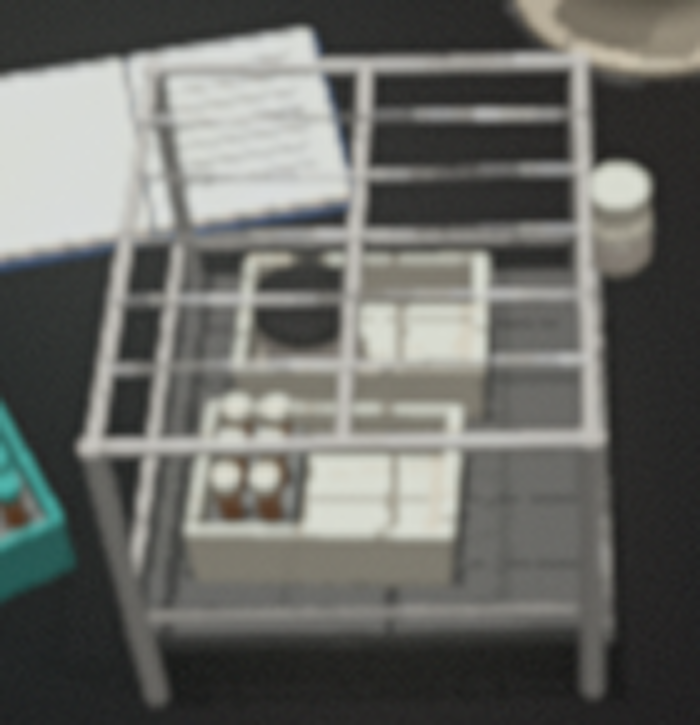

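View pics/scene0_c300_155.png

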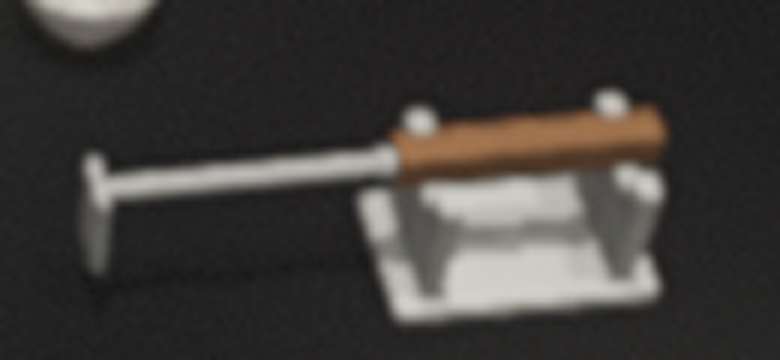

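Run:
```python
from h import *
np.set_printoptions(precision=4,suppress=True)
T=lambda x,y:('top0',245+x/5,115+y/5)
S=lambda x,y:('scene0',150+x/5,110+y/5)
TH=lambda x,y:('top0',90+x/6,170+y/6)
SH=lambda x,y:('scene0',300+x/6,155+y/6)
print('vial rim z=.11'); 
for c in [(230,185),(517,205),(502,385),(218,362)]: print(onz(*T(*c),.11))
print('jar rim');
for c in [(190,415),(480,430),(472,612),(184,598)]: print(onz(*T(*c),.11))
print('vial front +x corner tri',tri(T(230,185),S(460,535)), 'back +x',tri(T(517,205),S(187,528)),'front -x',tri(T(218,362),S(463,408)))
print('posts tri: front +x',tri(T(90,50),S(592,438)),'back +x',tri(T(617,72),S(88,450)),'back -x',tri(T(607,685),S(155,68)),'front -x',tri(T(65,658),S(580,58)))
print('deck front +x corner?',onz(*T(73,142),.06), onz(*T(58,655),.06))
print('hook handle z=.096')
for c in [(50,180),(357,165),(357,207),(52,222)]: print(onz(*TH(*c),.096))
print('handle end tri top rear mid',tri(TH(50,201),SH(662,120)),'handle front top mid',tri(TH(357,186),SH(393,140)))
print('blade top', [onz(*TH(*c),.088) for c in [(694,126),(694,203)]], tri(TH(694,165),SH(95,170)))
print('blade bottom scene',onz(*SH(100,272),.033),onz(*SH(88,262),.033))
```

```text
vial rim z=.11
[ 0.6483 -0.1971  0.11  ]
[ 0.631  -0.3634  0.11  ]
[ 0.5258 -0.3492  0.11  ]
[ 0.5443 -0.1862  0.11  ]
jar rim
[ 0.5139 -0.1689  0.11  ]
[ 0.5002 -0.3352  0.11  ]
[ 0.3962 -0.3253  0.11  ]
[ 0.4089 -0.1617  0.11  ]
vial front +x corner tri (array([ 0.6491, -0.1932,  0.107 ]), [np.float64(0.004088504393424492), np.float64(0.004088504393424466)]) back +x (array([ 0.6307, -0.3592,  0.1111]), [np.float64(0.00391345603318856), np.float64(0.003913456033188546)]) front -x (array([ 0.545 , -0.1838,  0.1053]), [np.float64(0.0026260831752607664), np.float64(0.0026260831752607725)])
posts tri: front +x (array([ 0.6959, -0.1149,  0.2446]), [np.float64(0.0024452118555011674), np.float64(0.0024452118555012056)]) back +x (array([ 0.675 , -0.3936,  0.2417]), [np.float64(0.001963816275200277), np.float64(0.0019638162752002)]) back -x (array([ 0.3542, -0.3677,  0.2438]), [np.float64(0.0035506728668646625), np.float64(0.0035506728668647236)]) front -x (array([ 0.3759, -0.0921,  0.2464]), [np.float64(0.002718708588633407), np.float64(0.002718708588633436)])
deck front +x corner? [ 0.6883 -0.1059  0.06  ] [ 0.3791 -0.0879  0.06  ]
hook handle z=.096
[0.5262 0.3721 0.096 ]
[0.5289 0.2212 0.096 ]
[0.5083 0.2212 0.096 ]
[0.5055 0.3708 0.096 ]
handle end tri top rear mid (array([0.5167, 0.3759, 0.0941]), [np.float64(0.003196261274414477), np.float64(0.003196261274414447)]) handle front top mid (array([0.519 , 0.224 , 0.0966]), [np.float64(0.002860375437755814), np.float64(0.002860375437755792)])
blade top [array([0.5441, 0.057 , 0.088 ]), array([0.5061, 0.0576, 0.088 ])] (array([0.5242, 0.0584, 0.0957]), [np.float64(0.002052756699226841), np.float64(0.0020527566992268667)])
blade bottom scene [0.5449 0.0648 0.033 ] [0.537  0.0593 0.033 ]
```

Call:
{"method": "play_rows", "body": {"travel": [[3.0, -1.95, 0.2], [3.0, -1.95, 0.2], [3.0, -1.95, 0.2], [3.0, -1.95, 0.2], [3.0, -1.95, 0.2], [3.0, -1.95, 0.2], [3.0, -1.95, 0.2], [3.0, -1.95, 0.2], [3.0, -1.95, 0.2], [3.0, -1.95, 0.2], [3.0, -1.95, 0.2], [3.0, -1.95, 0.2]], "rotation": [[0, 0, -0.105], [0, 0, -0.105], [0, 0, -0.105], [0, 0, -0.105], [0, 0, -0.105], [0, 0, -0.105], [0, 0, -0.105], [0, 0, -0.105], [0, 0, -0.105], [0, 0, -0.105], [0, 0, -0.105], [0, 0, -0.105]], "claw": [8.5, 8.5, 8.5, 8.5, 8.5, 8.5, 8.5, 8.5, 8.5, 8.5, 8.5, 8.5], "squeeze": 100}}

```text
time_s: 1.15
position: [0.5238, 0.282, 0.253]
tool_rot: [[-0.008, 1.0, -0.025], [0.002, -0.025, -1.0], [-1.0, -0.008, -0.002]]
ft_force: [0.0, 1.6, 0.4]
grip_width: 0.0849
```

Run:
```python
from h import *
snap('wrist','w1'); o=env.observe(); print(o['time_s'],o['position'],o['tool_rot'],o['q'])
```

```text
1.2 [0.52885663 0.27815684 0.25243889] [[-5.40277436e-03  9.99321514e-01 -3.64324330e-02]
 [ 7.38036546e-04 -3.64289700e-02 -9.99335972e-01]
 [-9.99985133e-01 -5.42607524e-03 -5.40718293e-04]] [16.34598189 26.07985653 63.85132701  0.12770022 90.35396035 18.43425599]
```

View pics/w1.png

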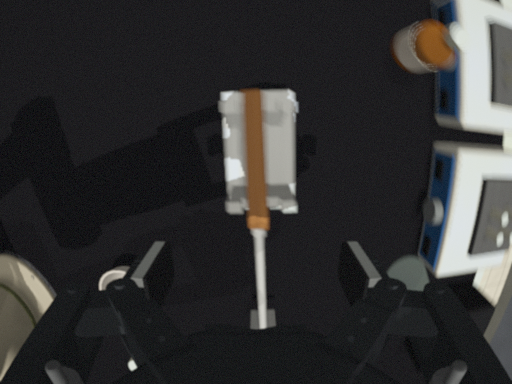

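Run:
```python
from h import *
for k in range(2): snap('wrist','w2')
o=env.observe(); print(o['time_s'],o['position'],o['tool_rot'].round(4).tolist(),abs(o['qvel']).max())
crop('w2',210,80,310,340,3)
im=cv2.imread('pics/w2.png')[80:340,200:320]; im=cv2.rotate(im,cv2.ROTATE_90_COUNTERCLOCKWISE); cv2.imwrite('pics/w2r.png',cv2.resize(im,None,fx=3,fy=3,interpolation=cv2.INTER_CUBIC))
```

```text
1.3 [0.52417124 0.28176446 0.2521662 ] [[-0.0081, 0.9997, -0.0226], [0.0021, -0.0226, -0.9997], [-1.0, -0.0081, -0.0019]] 3.1747834653469718
```

View pics/w2r.png

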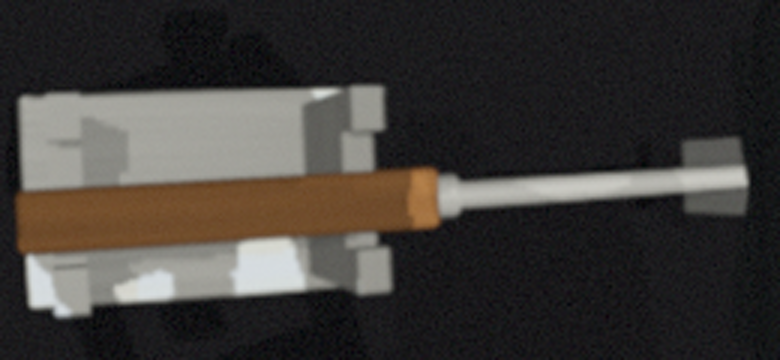

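Run:
```python
from h import *
np.set_printoptions(precision=4,suppress=True)
W=lambda X,Y:('w2',319.5-(Y+.5)/3,79.5+(X+.5)/3)
for n,c,z in [('rear a',(18,192),.096),('rear b',(18,250),.096),('front a',(410,172),.096),('front b',(410,230),.096),('blade top',(745,177),.088),('bladebot',(683,144),.033),('bladebot',(683,212),.033)]:
    print(n,onz(*W(*c),z,True))
TH=lambda x,y:('top0',90+x/6,170+y/6)
print(tri(TH(357,186),(*W(410,201),True)),tri(TH(50,201),(*W(18,221),True)))
```

```text
rear a [0.5281 0.3735 0.096 ]
rear b [0.509  0.3742 0.096 ]
front a [0.5315 0.2368 0.096 ]
front b [0.5107 0.2373 0.096 ]
blade top [0.5264 0.0697 0.088 ]
bladebot [0.5434 0.0622 0.033 ]
bladebot [0.5089 0.0631 0.033 ]
(array([0.5209, 0.2274, 0.0712]), [np.float64(0.0005065748399033295), np.float64(0.0005065748399032588)]) (array([0.5176, 0.3749, 0.0866]), [np.float64(0.000760488285385189), np.float64(0.0007604882853852675)])
```

Run:
```python
from h import *
np.set_printoptions(precision=4,suppress=True)
W=lambda X,Y:('w2',319.5-(Y+.5)/3,79.5+(X+.5)/3,True)
TH=lambda x,y:('top0',89.5+(x+.5)/6,169.5+(y+.5)/6)
SH=lambda x,y:('scene0',299.5+(x+.5)/6,154.5+(y+.5)/6)
print(env.camera_info('wrist')['eye'])
for c in [(438,169),(438,227)]: print(onz(*W(*c)[:3],.09,True))
print(tri(TH(357,186),W(438,199),SH(393,140)),tri(TH(50,201),W(18,221),SH(662,120)))
print(tri(TH(357,186),W(438,199)),tri(TH(50,201),W(18,221)))
```

```text
[0.5275 0.3541 0.3947]
[0.5324 0.2233 0.09  ]
[0.511  0.2239 0.09  ]
(array([0.52  , 0.2247, 0.0974]), [np.float64(0.002465050464893436), np.float64(0.0024379685196814463), np.float64(0.0019961710615525458)]) (array([0.518 , 0.3742, 0.0981]), [np.float64(0.001969255125463262), np.float64(0.0008351224501105038), np.float64(0.0022043553973567164)])
(array([0.5209, 0.2238, 0.0902]), [np.float64(0.0004108357529655224), np.float64(0.00041083575296580306)]) (array([0.518 , 0.3744, 0.092 ]), [np.float64(0.0004877466577833793), np.float64(0.0004877466577832828)])
```

Call:
{"method": "play_rows", "body": {"travel": [[-0.25, 0.85, -2], [-0.25, 0.85, -3], [0, 0, -3], [0, 0, -3], [0, 0, -3], [0, 0, -1.5], [0, 0, 0], [0, 0, 0]], "rotation": [[0, -0.008, 0.045], [0, 0, 0], [0, 0, 0], [0, 0, 0], [0, 0, 0], [0, 0, 0], [0, 0, 0], [0, 0, 0]], "claw": [8.5, 8.5, 8.5, 8.5, 8.5, 8.5, 8.5, 8.5]}}

```text
time_s: 1.97
position: [0.5111, 0.3044, 0.0926]
tool_rot: [[0.001, 0.999, 0.04], [0.004, 0.04, -0.999], [-1.0, 0.001, -0.004]]
ft_force: [-0.3, 0.1, 0.1]
grip_width: 0.0851
```

Run:
```python
from h import *
snap('wrist','w3'); o=env.observe(); print(o['time_s'],o['position'],o['tool_rot'].round(4).tolist())
```

```text
2.0167 [0.51112983 0.30441728 0.09289938] [[0.0009, 0.9992, 0.0397], [0.0041, 0.0397, -0.9992], [-1.0, 0.001, -0.0041]]
```

View pics/w3.png

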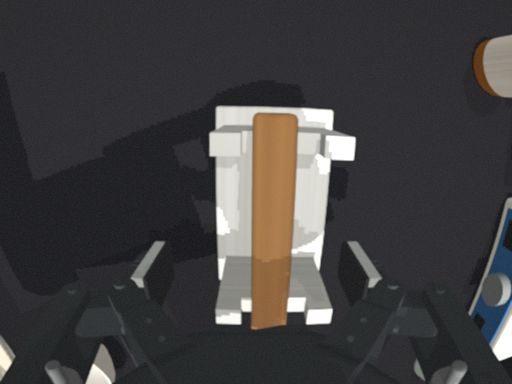

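Run:
```python
from h import *
np.set_printoptions(precision=4,suppress=True)
for c in [(254,115),(297,117),(252,327),(286,324)]: print(onz('w3',*c,.096,True))
for c in [(253,200),(295,200),(252,290),(290,290)]: print(onz('w3',*c,.096,True))
for p in [(.518,.374,.096),(.5205,.2235,.096)]: print(proj('w3',p,True))
o=env.observe(); print(o['position'],np.abs(o['qvel']).max())
```

```text
[0.5082 0.3728 0.096 ]
[0.5282 0.3729 0.096 ]
[0.5116 0.2495 0.096 ]
[0.5323 0.2525 0.096 ]
[0.5093 0.3315 0.096 ]
[0.5301 0.3323 0.096 ]
[0.5107 0.2781 0.096 ]
[0.5322 0.2786 0.096 ]
(np.float64(275.3223279406766), np.float64(113.37908224192964))
(np.float64(264.0450021317744), np.float64(354.88381980910526))
[0.5111 0.3044 0.0929] 1.4184192465687062
```

Call:
{"method": "play_rows", "body": {"travel": [[0.9, -0.5, 0], [0, 0, -1.5], [0, 0, -1.3], [0, 0, 0], [0, 0, 0]], "rotation": [[0, 0, -0.005], [0, 0, 0], [0, 0, 0], [0, 0, 0], [0, 0, 0]], "claw": [8.5, 8.5, 8.5, 8.5, 8.5]}}

```text
time_s: 2.43
position: [0.5254, 0.3002, 0.072]
tool_rot: [[0.014, 0.999, 0.036], [0.008, 0.036, -0.999], [-1.0, 0.015, -0.008]]
ft_force: [-0.4, -0.3, -0.1]
grip_width: 0.0846
```

Call:
{"method": "play_rows", "body": {"travel": [[-0.5, 0, -0.8], [0, 0, 0], [0, 0, 0]], "rotation": [[-0.008, 0.014, 0], [0, 0, 0], [0, 0, 0]], "claw": [8.5, 8.5, 8.5]}}

```text
time_s: 2.68
position: [0.5218, 0.3003, 0.0666]
tool_rot: [[0.004, 0.999, 0.036], [0.001, 0.036, -0.999], [-1.0, 0.004, -0.001]]
ft_force: [0.5, -1.0, -0.4]
grip_width: 0.0849
```

Call:
{"method": "play_rows", "body": {"travel": [[-0.15, -0.1, -0.25], [0, 0, 0], [0, 0, 0], [0, 0, 0], [0, 0, 0], [0, 0, 0], [0, 0, 0], [0, 0, 0]], "rotation": [[0, 0.004, 0], [0, 0, 0], [0, 0, 0], [0, 0, 0], [0, 0, 0], [0, 0, 0], [0, 0, 0], [0, 0, 0]], "claw": [3, 2.6, 2.0, 1.5, 1, 1, 1, 1], "squeeze": 100}}

```text
time_s: 3.35
position: [0.5206, 0.2995, 0.0653]
tool_rot: [[0.002, 0.999, 0.036], [0.002, 0.036, -0.999], [-1.0, 0.002, -0.002]]
ft_force: [0.2, -0.1, -0.1]
grip_width: 0.0208
```

Run:
```python
from h import *
snap('top','t4');snap('wrist','w4'); o=env.observe(); print(o['time_s'],o['position'],o['tool_rot'].round(4).tolist(),o['ft_force'],o['wrist_torque'],o['grip_width'])
```

```text
3.45 [0.52056403 0.29946962 0.0653537 ] [[0.0015, 0.9993, 0.0361], [0.0019, 0.036, -0.9993], [-1.0, 0.0016, -0.0018]] [ 0.59551647  0.78008507 -0.04922042] [ 0.00176491 -0.01138096  0.02829834] 0.02050281690500252
```

View pics/w4.png

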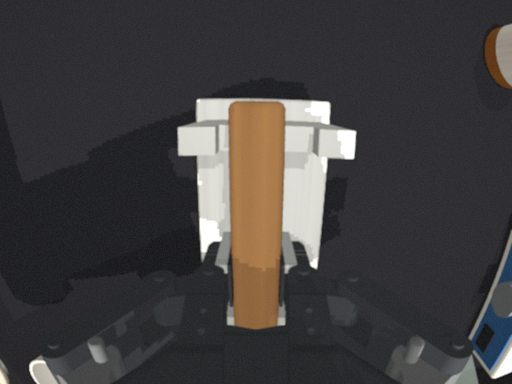

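Call:
{"method": "play_rows", "body": {"travel": [[0, 0, 1], [0, 0, 2], [0, 0, 2.5], [0, 0, 2.5], [0, 0, 2], [0, 0, 0], [0, 0, 0]], "rotation": [[0, 0, 0], [0, 0, 0], [0, 0, 0], [0, 0, 0], [0, 0, 0], [0, 0, 0], [0, 0, 0]], "claw": [1, 1, 1, 1, 1, 1, 1]}}

```text
time_s: 4.03
position: [0.5182, 0.2988, 0.1704]
tool_rot: [[-0.004, 0.999, 0.036], [0.0, 0.036, -0.999], [-1.0, -0.004, -0.001]]
ft_force: [-0.4, -0.0, -2.8]
grip_width: 0.0208
```

Call:
{"method": "play_rows", "body": {"travel": [[1.5, -1.5, 0], [1.5, -2, 0], [1.5, -2, 0], [1.5, -2, 0], [1.5, -1.5, 0], [0.5, 0, 0], [0, 0, 0], [0, 0, 0], [0, 0, 0]], "rotation": [[0, 0, -0.025], [0, 0, -0.025], [0, 0, -0.025], [0, 0, -0.02], [0, 0, -0.01], [0, 0, 0], [0, 0, 0], [0, 0, 0], [0, 0, 0]], "claw": [1, 1, 1, 1, 1, 1, 1, 1, 1]}}

```text
time_s: 4.78
position: [0.5959, 0.2055, 0.16]
tool_rot: [[-0.021, 0.997, -0.071], [-0.001, -0.071, -0.997], [-1.0, -0.021, 0.002]]
ft_force: [-0.5, 1.0, -2.1]
grip_width: 0.0205
```

Run:
```python
from h import *
snap('top','t5');snap('scene','s5');snap('wrist','w5'); o=env.observe(); print(o['time_s'],o['position'],o['tool_rot'].round(4).tolist(),o['ft_force'],o['wrist_torque'],o['grip_width'],abs(o['qvel']).max())
crop('top0',245,115,385,260,5)
```

```text
4.9333 [0.59599804 0.20570981 0.16065532] [[-0.0199, 0.9973, -0.0705], [-0.0008, -0.0705, -0.9975], [-0.9998, -0.0198, 0.0022]] [ 0.17233203  0.95578309 -0.95592515] [-0.01595172 -0.05071413  0.02352295] 0.02078067505341872 0.4529118840604647
```

View pics/w5.png

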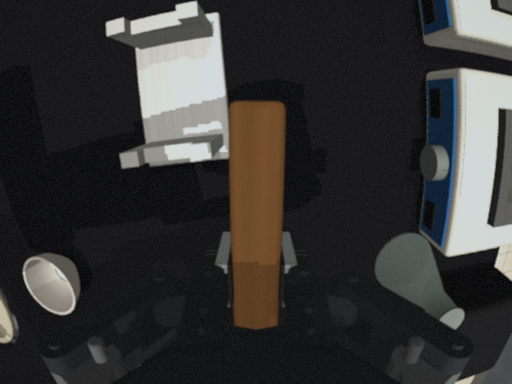

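View pics/t5.png

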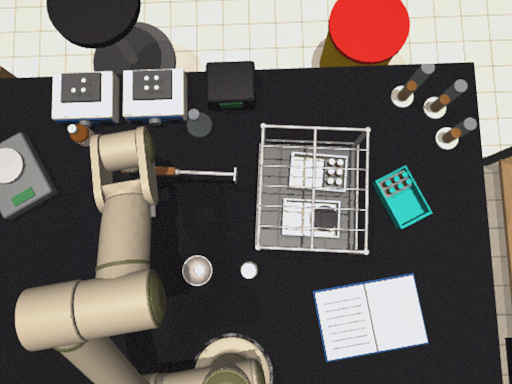

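View pics/s5.png

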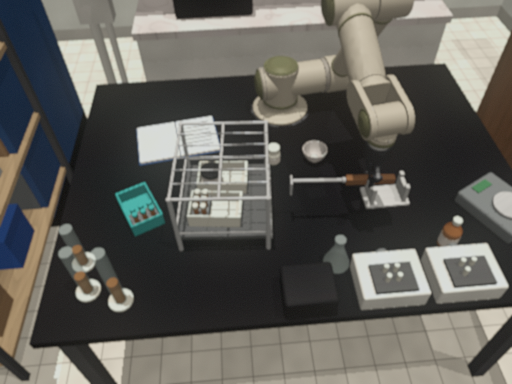

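Run:
```python
from h import *
crop('t5',150,150,250,200,8); crop('s5',270,150,400,220,6)
print(onz('top0',199,132,.0),onz('scene0',335,270,0))
p=np.array([.596,.2057,.178]);d=np.array([-.0705,-.9975,0]);l=np.array([.9975,-.0705,0])
for s in (-1,1):
  q=p+d*.24+l*.018*s
  print('pred blade top end',[np.round(proj(n,q+[0,0,.005]),1) for n in ('t5','s5')],'bot',[np.round(proj(n,q-[0,0,.05]),1) for n in ('t5','s5')])
```

```text
[0.74549459 0.08621143 0.        ] [7.96842121e-01 8.14927245e-02 2.22044605e-16]
pred blade top end [array([233.7, 179.6]), array([290.1, 175.3])] bot [array([235. , 182.4]), array([289.5, 187.2])]
pred blade top end [array([234.3, 166.7]), array([290.8, 184. ])] bot [array([235.6, 170. ]), array([290.1, 195.9])]
```

View pics/t5_c150_150.png

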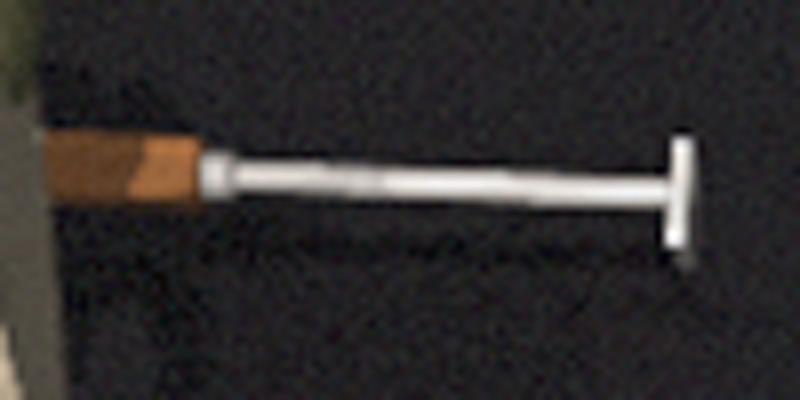

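View pics/s5_c270_150.png

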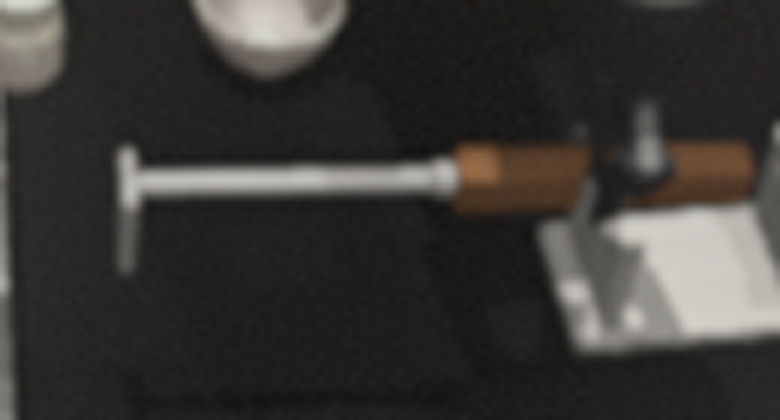

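Run:
```python
from h import *
crop('t5',250,130,300,190,10); crop('t5',250,190,300,255,9); crop('s5',225,160,285,245,7)
```

```text
(no output)
```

View pics/t5_c250_130.png

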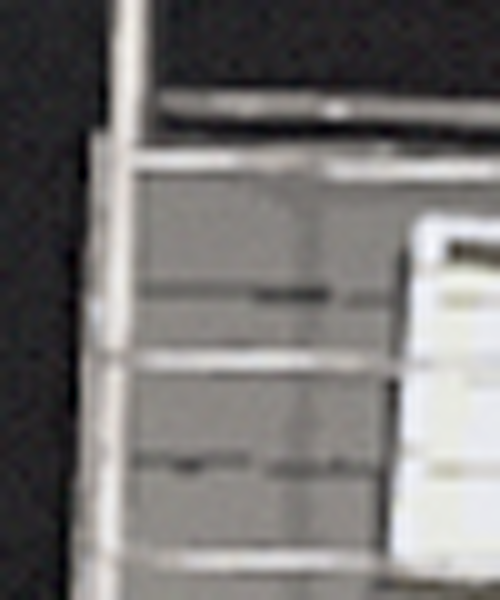

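View pics/t5_c250_190.png

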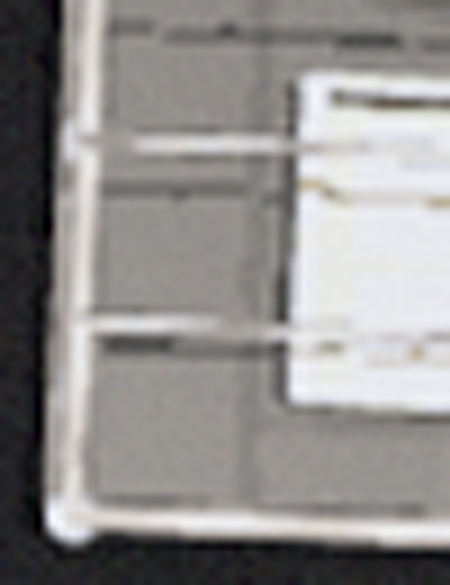

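View pics/s5_c225_160.png

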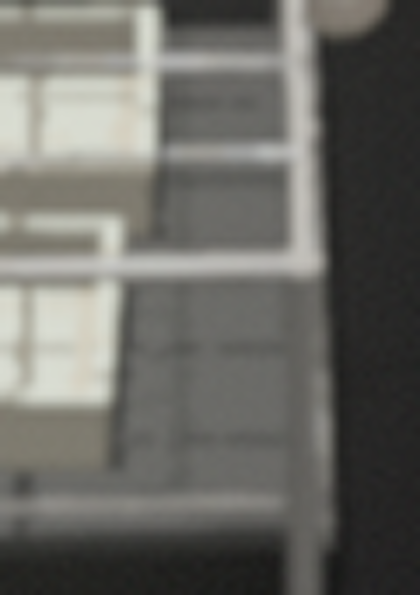

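Run:
```python
from h import *
np.set_printoptions(precision=4,suppress=True)
P=[onz('t5',*c,.06) for c in [(258.8+.5,143.5),(257.2,189),(255.8,234.4),(255.1,245.5)]]
print(np.array(P)); 
P=np.array(P); k=np.polyfit(P[:,0],P[:,1],1); print('deck edge slope',np.degrees(np.arctan(k[0])),'y at .6',np.polyval(k,.6))
u=np.array([-.0767,-.997,0])
F=np.array([onz('t5',*c,.11) for c in [(291.5,151.8),(289,186)]]); print(F)
print('scene: deck z.06',[onz('s5',225+x/7,160+y/7,.06) for x,y in [(335,540),(318,290),(308,30)]],'tray',[onz('s5',225+x/7,160+y/7,.11) for x,y in [(112,405),(124,222)]])
```

```text
[[ 0.6881 -0.105   0.06  ]
 [ 0.5489 -0.0946  0.06  ]
 [ 0.4133 -0.0865  0.06  ]
 [ 0.3807 -0.0835  0.06  ]]
deck edge slope -3.906031850214961 y at .6 -0.09873252456683351
[[ 0.6488 -0.1986  0.11  ]
 [ 0.5483 -0.1875  0.11  ]]
scene: deck z.06 [array([ 0.6999, -0.0992,  0.06  ]), array([ 0.5572, -0.0925,  0.06  ]), array([ 0.3871, -0.0806,  0.06  ])] tray [array([ 0.6548, -0.1923,  0.11  ]), array([ 0.5499, -0.1809,  0.11  ])]
```

Call:
{"method": "play_rows", "body": {"travel": [[1.2, 0, 0.3], [1.2, 0, 0.1], [1.0, 0, 0], [0, 0, 0], [0, 0, 0]], "rotation": [[0, -0.01, -0.003], [0, -0.008, 0], [0, 0, 0], [0, 0, 0], [0, 0, 0]], "claw": [1, 1, 1, 1, 1]}}

```text
time_s: 5.35
position: [0.6287, 0.2089, 0.1659]
tool_rot: [[-0.001, 0.998, -0.069], [-0.0, -0.069, -0.998], [-1.0, -0.001, 0.0]]
ft_force: [0.4, 0.1, -2.5]
grip_width: 0.0205
```

Call:
{"method": "play_rows", "body": {"travel": [[-0.1, -1.2, 0], [-0.15, -2, 0], [-0.15, -2, 0], [-0.15, -2, 0], [-0.15, -2, 0], [-0.15, -2, 0], [-0.1, -2, 0], [-0.1, -1.5, 0], [0, 0, 0], [0, 0, 0]], "rotation": [[0, 0, -0.004], [0, 0, 0], [0, 0, 0], [0, 0, 0], [0, 0, 0], [0, 0, 0], [0, 0, 0], [0, 0, 0], [0, 0, 0], [0, 0, 0]], "claw": [1, 1, 1, 1, 1, 1, 1, 1, 1, 1]}}

```text
time_s: 6.18
position: [0.6087, 0.0524, 0.1668]
tool_rot: [[-0.004, 0.997, -0.071], [-0.002, -0.071, -0.997], [-1.0, -0.004, 0.002]]
ft_force: [0.2, 0.8, -1.6]
grip_width: 0.0204
```

Run:
```python
from h import *
snap('top','t6');snap('scene','s6'); o=env.observe(); print(o['time_s'],o['position'],o['tool_rot'].round(4).tolist(),o['ft_force'],abs(o['qvel']).max())
crop('t6',180,115,380,260,4); crop('s6',160,110,330,250,4)
```

```text
6.2833 [0.60895375 0.05320339 0.16682192] [[-0.0038, 0.9976, -0.0698], [-0.0017, -0.0698, -0.9976], [-1.0, -0.0036, 0.002]] [-1.19356326 -0.01276879 -1.42629764] 1.0487987933163865
```

View pics/t6_c180_115.png

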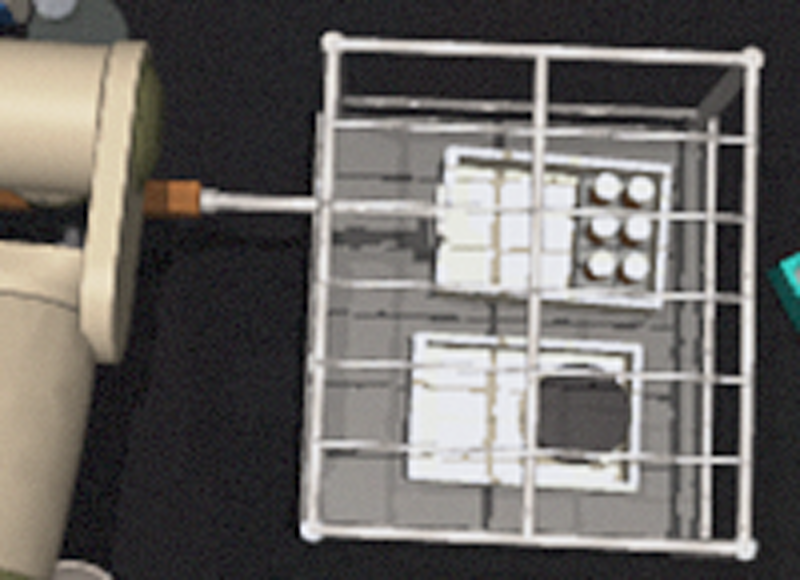

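View pics/s6_c160_110.png

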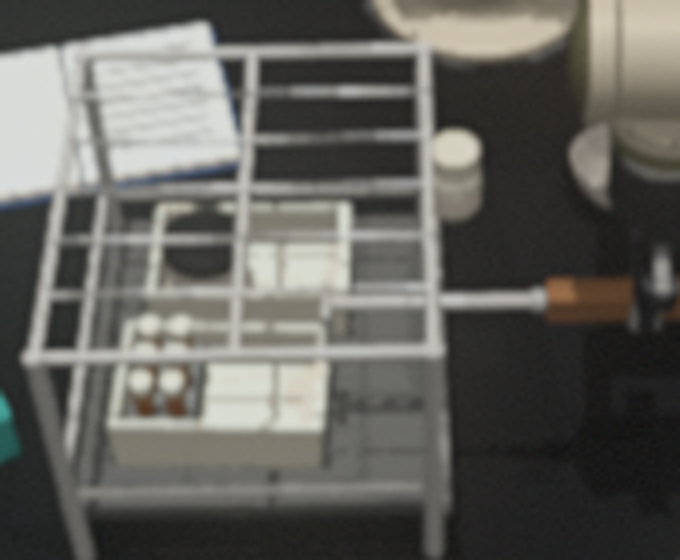

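Call:
{"method": "play_rows", "body": {"travel": [[0.4, -1.3, 0], [0.3, -1.4, 0], [0, 0, 0], [0, 0, 0]], "rotation": [[0, -0.004, -0.004], [0, 0, 0], [0, 0, 0], [0, 0, 0]], "claw": [1, 1, 1, 1]}}

```text
time_s: 6.62
position: [0.6164, 0.0257, 0.1668]
tool_rot: [[0.001, 0.997, -0.071], [-0.002, -0.071, -0.997], [-1.0, 0.001, 0.002]]
ft_force: [-0.1, 0.2, -1.8]
grip_width: 0.0206
```

Run:
```python
from h import *
snap('top','t7');snap('scene','s7'); o=env.observe(); print(o['time_s'],o['position'],o['tool_rot'].round(4).tolist(),o['ft_force'],abs(o['qvel']).max())
crop('t7',250,140,350,200,8); crop('s7',180,150,280,230,8)
```

```text
6.7167 [0.6163023  0.02597682 0.16683341] [[0.0008, 0.9975, -0.0706], [-0.0017, -0.0706, -0.9975], [-1.0, 0.0009, 0.0017]] [ 0.19042461  0.49803034 -1.53937286] 0.6115313896552843
```

View pics/t7_c250_140.png

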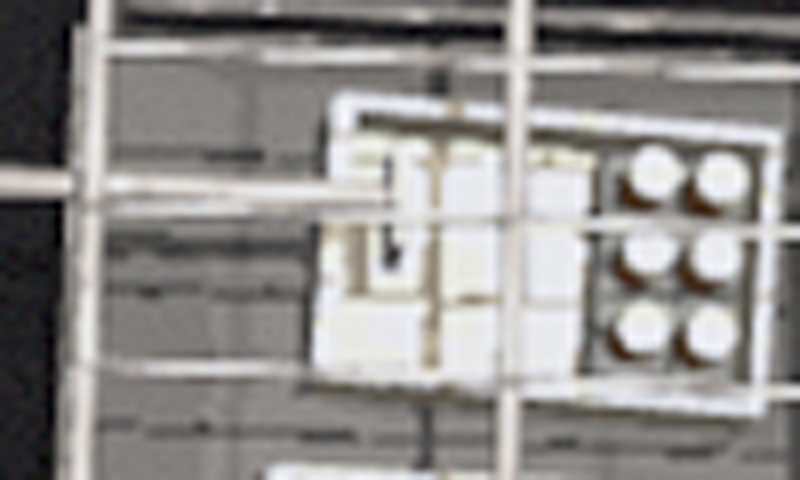

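View pics/s7_c180_150.png

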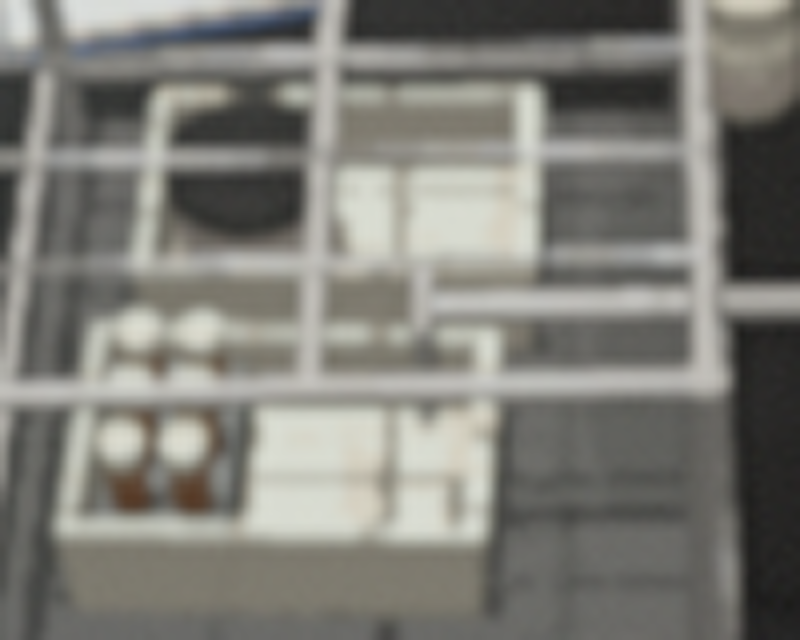

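Call:
{"method": "play_rows", "body": {"travel": [[0, 0, -1.2], [0, 0, -1.5], [0, 0, -1.5], [0, 0, -1.2], [0, 0, 0], [0, 0, 0], [0, 0, 0]], "rotation": [[0, 0, -0.003], [0, 0, 0], [0, 0, 0], [0, 0, 0], [0, 0, 0], [0, 0, 0], [0, 0, 0]], "claw": [1, 1, 1, 1, 1, 1, 1]}}

```text
time_s: 7.3
position: [0.6166, 0.0283, 0.1122]
tool_rot: [[0.003, 0.997, -0.071], [-0.001, -0.071, -0.997], [-1.0, 0.003, 0.001]]
ft_force: [-0.6, 0.4, -2.0]
grip_width: 0.021
```

Call:
{"method": "play_rows", "body": {"travel": [[0, 0, -0.4], [0.05, 0.7, 0], [0.05, 0.7, 0], [0.06, 0.8, 0], [0.06, 0.8, 0], [0.06, 0.8, 0], [0.06, 0.8, 0], [0.06, 0.8, 0], [0.06, 0.8, 0], [0.06, 0.8, 0], [0, 0, 0], [0, 0, 0]], "rotation": [[0, 0, -0.003], [0, 0, 0], [0, 0, 0], [0, 0, 0], [0, 0, 0], [0, 0, 0], [0, 0, 0], [0, 0, 0], [0, 0, 0], [0, 0, 0], [0, 0, 0], [0, 0, 0]], "claw": [1, 1, 1, 1, 1, 1, 1, 1, 1, 1, 1, 1]}}

```text
time_s: 8.3
position: [0.6228, 0.106, 0.1103]
tool_rot: [[0.006, 0.997, -0.073], [-0.004, -0.073, -0.997], [-1.0, 0.006, 0.004]]
ft_force: [-0.4, -4.6, -3.1]
grip_width: 0.0208
```

Run:
```python
from h import *
snap('top','t8');snap('scene','s8'); o=env.observe(); print(o['time_s'],o['position'],o['tool_rot'].round(4).tolist(),o['ft_force'],abs(o['qvel']).max())
crop('t8',245,130,345,205,8); crop('s8',180,150,280,230,8)
```

```text
8.4 [0.62285269 0.10589687 0.11034439] [[0.0064, 0.9973, -0.0738], [-0.0032, -0.0737, -0.9973], [-1.0, 0.0067, 0.0027]] [ 0.01669818  0.99354978 -1.71339807] 0.37679754711348123
```

View pics/t8_c245_130.png

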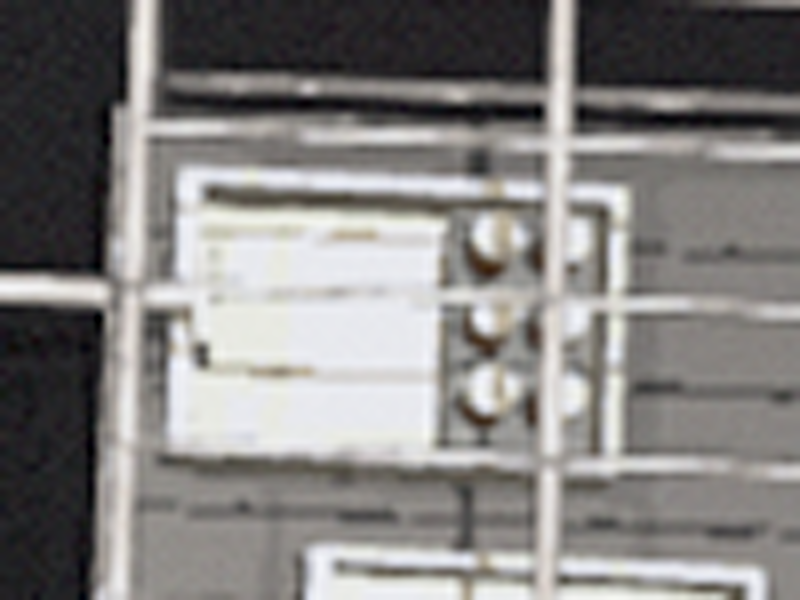

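View pics/s8_c180_150.png

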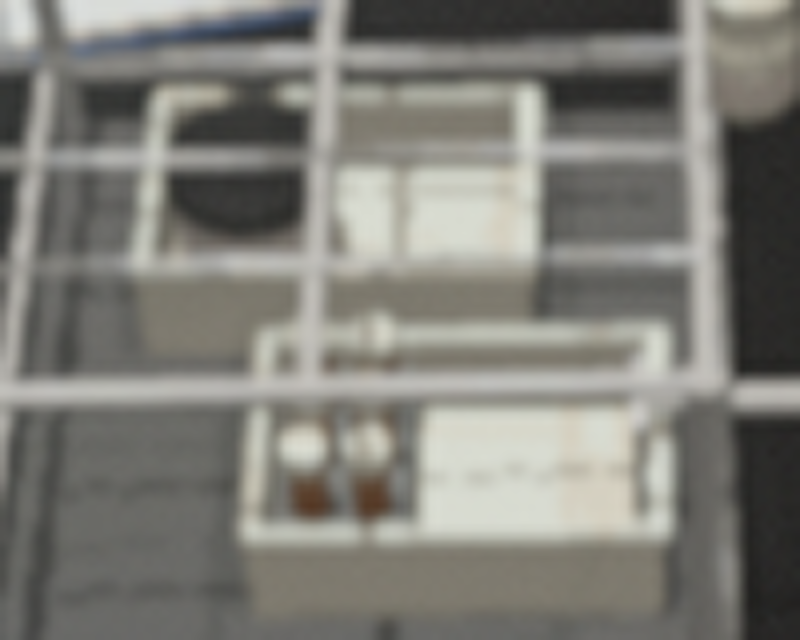

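Run:
```python
from h import *
np.set_printoptions(precision=4,suppress=True)
P=np.array([onz('t8',*c,.06) for c in [(259.3,143.5),(257.2,189),(255.8,234.4),(255.1,245.5)]]);k=np.polyfit(P[:,0],P[:,1],1)
for c in [(179,170),(168,448)]:
    p=onz('t8',245+c[0]/8,130+c[1]/8,.11); print(p,'remain',np.polyval(k,p[0])-p[1])
for c in [(660,540),(668,330)]:
    p=onz('s8',180+c[0]/8,150+c[1]/8,.11); print('scene',p)
```

```text
[ 0.6527 -0.1282  0.11  ] remain 0.0258938111035458
[ 0.5504 -0.121   0.11  ] remain 0.025661818741310183
scene [ 0.6597 -0.1271  0.11  ]
scene [ 0.5544 -0.1146  0.11  ]
```

Call:
{"method": "play_rows", "body": {"travel": [[0.05, 0.7, 0], [0.05, 0.7, 0], [0.05, 0.6, 0], [0.02, 0.3, 0], [0, 0, 0], [0, 0, 0]], "rotation": [[0, 0, 0], [0, 0.005, 0], [0, 0, 0], [0, 0, 0], [0, 0, 0], [0, 0, 0]], "claw": [1, 1, 1, 1, 1, 1]}}

```text
time_s: 8.9
position: [0.6249, 0.129, 0.1103]
tool_rot: [[0.001, 0.997, -0.076], [-0.005, -0.076, -0.997], [-1.0, 0.001, 0.005]]
ft_force: [-1.1, -4.5, -3.1]
grip_width: 0.0205
```

Run:
```python
from h import *
snap('top','t9');snap('scene','s9'); snap('wrist','w9');o=env.observe(); print(o['time_s'],o['position'],o['tool_rot'].round(4).tolist(),o['ft_force'],abs(o['qvel']).max())
crop('t9',235,130,335,205,8); crop('s9',190,160,290,240,8)
```

```text
9.05 [0.62489827 0.12901911 0.11043156] [[0.0009, 0.9971, -0.0759], [-0.0043, -0.0759, -0.9971], [-1.0, 0.0012, 0.0043]] [-0.10784968 -1.74098572 -1.50152327] 0.09939100537593146
```

View pics/t9_c235_130.png

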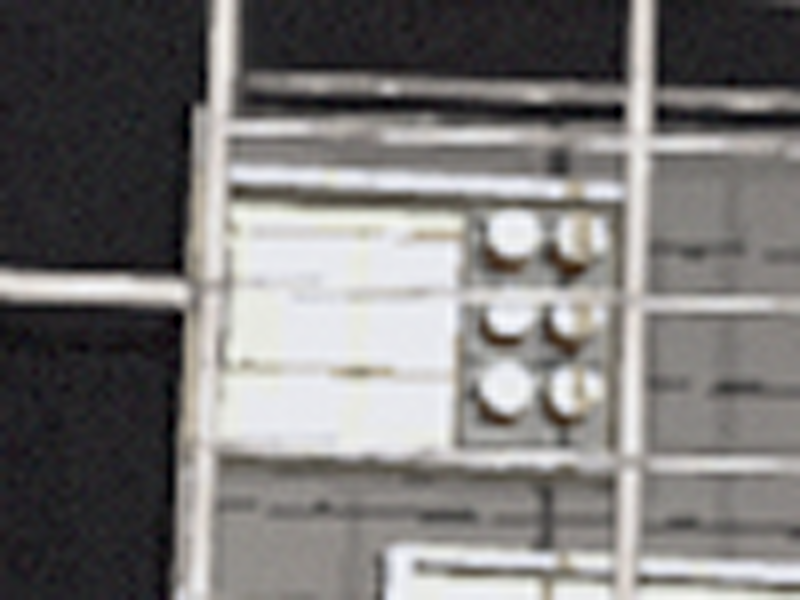

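View pics/s9_c190_160.png

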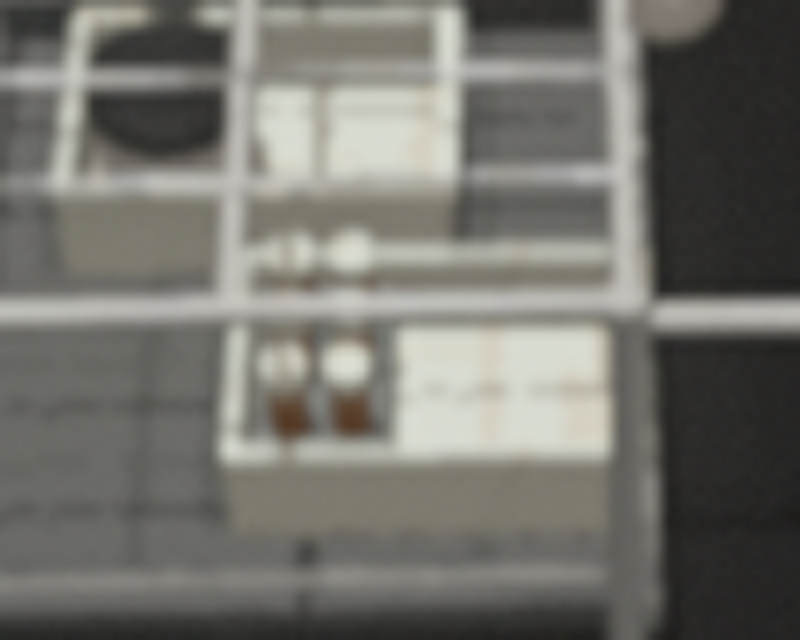

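Run:
```python
from h import *
crop('t9',252,140,272,200,10); 
a=cv2.imread('pics/t9.png').mean(2); b=cv2.imread('pics/t5.png').mean(2)
for r in [146,148,150,155,160,164,175,180,184,190,195]: print(r,a[r,254:266].round().astype(int),b[r,254:266].round().astype(int))
```

```text
146 [ 34  35  29  21  11 147 157 188 218 202 193 201] [ 39  28  38  29  16 143 157 186 216 198 194 200]
148 [ 32  34  42  24  28 147 164 198 215 158 122 134] [ 30  40  37  31  33 143 164 199 217 161 122 135]
150 [ 34  38  44  25  41 135 160 208 211 170 171 171] [ 38  32  39  26  43 134 157 204 215 158 125 132]
155 [ 36  34  29  19  74 160 181 219 216 168 171 172] [ 42  35  19   9  80 147 164 220 219 149 119 134]
160 [ 33  35  22  13 116 169 190 225 214 203 227 233] [ 35  35  18  14 113 191 202 224 218 158 136 135]
164 [ 97  96  95  72 103 134 177 214 195 143 196 221] [ 38  35  30  18 110 146 181 212 184 139 137 136]
175 [ 35  28  18  35 157 171 187 206 142 166 207 166] [ 34  39  28  45 151 160 183 209 155 107 111 116]
180 [ 38  32  24  77 168 194 226 216 204 225 231 233] [ 32  28  23  79 133 179 228 220 151 127 137 138]
184 [ 38  23  25 117 164 175 221 213 212 220 221 220] [ 35  24  20 108 133 165 221 219 170 150 152 142]
190 [ 38  34  14 146 157 183 218 185 134 135 134 135] [ 27  21  15 151 156 181 219 183 140 139 142 141]
195 [ 23  23  45 148 175 208 213 162 131 138 143 141] [ 28  19  45 146 174 206 214 160 134 144 143 140]
```

View pics/t9_c252_140.png

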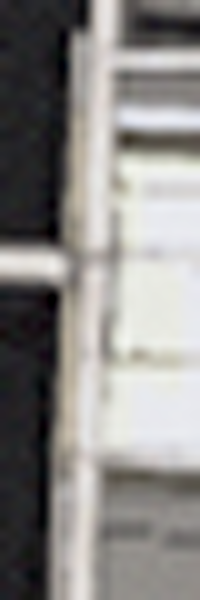

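Call:
{"method": "play_rows", "body": {"travel": [[0.02, 0.25, 0], [0, 0, 0], [0, 0, 0]], "rotation": [[0, 0, 0.001], [0, 0, 0], [0, 0, 0]], "claw": [1, 1, 1]}}

```text
time_s: 9.3
position: [0.6252, 0.1315, 0.1106]
tool_rot: [[0.001, 0.997, -0.075], [-0.004, -0.075, -0.997], [-1.0, 0.001, 0.004]]
ft_force: [0.2, -3.1, -2.7]
grip_width: 0.0209
```

Run:
```python
from h import *
snap('top','t10');o=env.observe(); print(o['time_s'],o['position'],o['tool_rot'].round(4).tolist(),o['ft_force'],abs(o['qvel']).max())
a=cv2.imread('pics/t10.png').mean(2); c=cv2.imread('pics/t9.png').mean(2);b=cv2.imread('pics/t5.png').mean(2)
for n,r in [('far',slice(153,162)),('near',slice(176,186))]:
  for i in (a,c,b): print(n,i[r,255:262].mean(0).round(1))
```

```text
9.35 [0.62517559 0.13149784 0.11061193] [[0.0011, 0.9971, -0.0755], [-0.0041, -0.0755, -0.9971], [-1.0, 0.0014, 0.004]] [ 0.40250832 -1.71562879 -1.64902532] 0.130899795867989
far [ 35.   28.6  22.8 139.5 178.9 182.4 221.3]
far [ 35.2  27.4  20.8  80.9 159.6 183.7 222.6]
far [ 35.9  26.6  16.6  81.7 155.1 177.8 222.3]
near [ 26.1  43.  157.4 185.7 180.3 219.6 211.4]
near [ 29.1  16.6  86.2 160.9 182.6 220.1 211.6]
near [ 30.4  18.5  85.9 140.  168.7 221.  215.9]
```

Call:
{"method": "play_rows", "body": {"travel": [[-0.05, -0.7, 0], [-0.04, -0.5, 0], [0, 0, 0], [0, 0, 1.2], [0, 0, 1.5], [0, 0, 1.5], [0, 0, 1.5], [0, 0, 0], [0, 0, 0]], "rotation": [[0, 0, 0], [0, 0, 0], [0, 0, 0], [0, 0, 0], [0, 0, 0], [0, 0, 0], [0, 0, 0], [0, 0, 0], [0, 0, 0]], "claw": [1, 1, 1, 1, 1, 1, 1, 1, 1]}}

```text
time_s: 10.1
position: [0.6236, 0.1184, 0.1692]
tool_rot: [[0.0, 0.997, -0.076], [-0.001, -0.076, -0.997], [-1.0, 0.0, 0.001]]
ft_force: [-0.3, 0.7, -2.7]
grip_width: 0.021
```

Run:
```python
from h import *
snap('top','t11');snap('scene','s11');o=env.observe(); print(o['time_s'],o['position'],o['tool_rot'].round(4).tolist(),o['ft_force'],abs(o['qvel']).max())
a=cv2.imread('pics/t11.png').mean(2)
for n,r in [('far',slice(153,162)),('near',slice(176,186))]:print(n,a[r,255:262].mean(0).round(1))
crop('s11',160,130,310,250,5)
```

```text
10.2 [0.62347038 0.11845205 0.16880358] [[-0.0005, 0.9971, -0.0761], [-0.0008, -0.0761, -0.9971], [-1.0, -0.0004, 0.0008]] [ 0.04997742  1.01693619 -1.92869322] 0.57469600857132
far [ 48.4  39.   32.1 138.5 176.9 180.5 221.9]
near [ 23.9  42.1 156.8 183.1 178.7 219.2 212.3]
```

View pics/s11_c160_130.png

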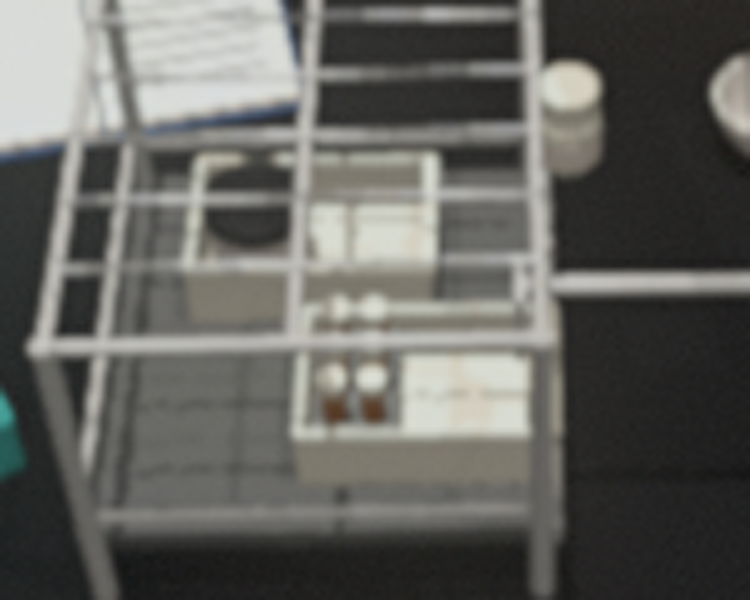

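Call:
{"method": "play_rows", "body": {"travel": [[0.1, 1.2, 0], [0.15, 2, 0], [0.15, 2, 0], [0.15, 2, 0], [0.1, 2, 0], [-1.5, 2, 0], [-2, 2, 0], [-2, 2, 0], [-2, 2, 0], [-2, 0.5, 0], [0, 0, 0], [0, 0, 0]], "rotation": [[0, 0, 0], [0, 0, 0], [0, 0, 0], [0, 0, 0], [0, 0, 0], [0, 0, 0.022], [0, 0, 0.022], [0, 0, 0.022], [0, 0, 0.022], [0, 0, 0.022], [0, 0, 0], [0, 0, 0]], "claw": [1, 1, 1, 1, 1, 1, 1, 1, 1, 1, 1, 1]}}

```text
time_s: 11.2
position: [0.5256, 0.3112, 0.1553]
tool_rot: [[-0.019, 0.999, 0.04], [-0.003, 0.04, -0.999], [-1.0, -0.019, 0.002]]
ft_force: [0.7, -0.6, -1.8]
grip_width: 0.0205
```

Correct to the point above the rest, then check.

Call:
{"method": "play_rows", "body": {"travel": [[-0.5, -1.15, -0.5], [0, 0, 0], [0, 0, 0]], "rotation": [[-0.003, -0.019, -0.004], [0, 0, 0], [0, 0, 0]], "claw": [1, 1, 1]}}

```text
time_s: 11.45
position: [0.5211, 0.3005, 0.1488]
tool_rot: [[-0.001, 0.999, 0.035], [-0.006, 0.035, -0.999], [-1.0, -0.001, 0.006]]
ft_force: [-0.1, 0.2, -1.3]
grip_width: 0.0204
```

Call:
{"method": "play_rows", "body": {"travel": [[0, 0, 0], [0, 0, 0]], "rotation": [[0, 0, 0], [0, 0, 0]], "claw": [1, 1]}}

```text
time_s: 11.62
position: [0.5224, 0.3005, 0.1486]
tool_rot: [[-0.002, 0.999, 0.034], [-0.006, 0.034, -0.999], [-1.0, -0.002, 0.006]]
ft_force: [-1.1, -0.2, -1.7]
grip_width: 0.0202
```

Run:
```python
from h import *
o=env.observe(); print(o['time_s'],o['position'],o['tool_rot'].round(4).tolist(),o['ft_force'],abs(o['qvel']).max())
snap('wrist','w12');snap('scene','s12')
crop('s12',290,140,430,220,5)
```

```text
11.6167 [0.52235416 0.30053127 0.14857255] [[-0.0017, 0.9994, 0.0335], [-0.0058, 0.0335, -0.9994], [-1.0, -0.0019, 0.0057]] [-1.12525991 -0.17066375 -1.66594181] 0.9959103932091333
```

View pics/w12.png

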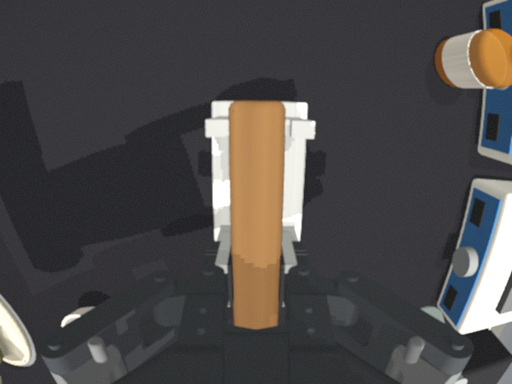

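View pics/s12_c290_140.png

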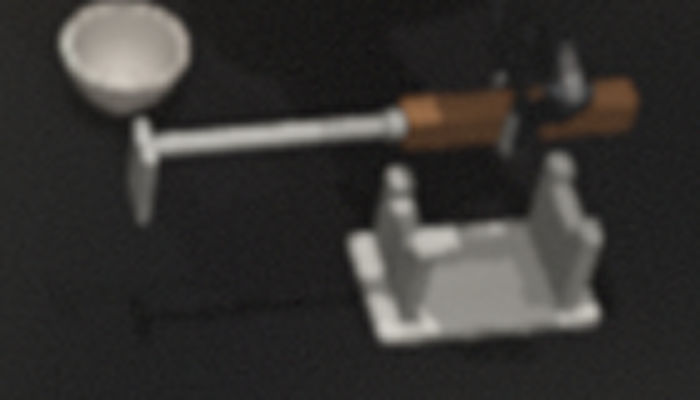

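Call:
{"method": "play_rows", "body": {"travel": [[-0.15, -0.1, -1.5], [0, 0, -2], [0, 0, -1.7], [0, 0, -1], [0, 0, 0], [0, 0, 0]], "rotation": [[0.006, -0.002, 0.003], [0, 0, 0], [0, 0, 0], [0, 0, 0], [0, 0, 0], [0, 0, 0]], "claw": [1, 1, 1, 1, 1, 1]}}

```text
time_s: 12.22
position: [0.5232, 0.3, 0.086]
tool_rot: [[0.005, 0.999, 0.036], [0.002, 0.036, -0.999], [-1.0, 0.005, -0.002]]
ft_force: [-0.4, -0.6, -1.7]
grip_width: 0.0204
```

Call:
{"method": "play_rows", "body": {"travel": [[-0.25, -0.05, -0.7], [0, 0, -0.6], [0, 0, 0], [0, 0, 0]], "rotation": [[-0.002, 0.005, 0], [0, 0, 0], [0, 0, 0], [0, 0, 0]], "claw": [1, 1, 1, 1]}}

```text
time_s: 12.55
position: [0.5217, 0.3, 0.0741]
tool_rot: [[0.003, 0.999, 0.036], [0.001, 0.036, -0.999], [-1.0, 0.003, -0.001]]
ft_force: [0.6, -0.0, -2.3]
grip_width: 0.0204
```

Call:
{"method": "play_rows", "body": {"travel": [[-0.1, -0.05, -0.5], [0, 0, -0.3], [0, 0, 0], [0, 0, 0]], "rotation": [[-0.001, 0.003, 0], [0, 0, 0], [0, 0, 0], [0, 0, 0]], "claw": [1, 1, 1, 1]}}

```text
time_s: 12.88
position: [0.521, 0.2996, 0.0662]
tool_rot: [[0.001, 0.999, 0.036], [0.001, 0.036, -0.999], [-1.0, 0.001, -0.001]]
ft_force: [-0.0, -0.2, -2.2]
grip_width: 0.0206
```

Call:
{"method": "play_rows", "body": {"travel": [[-0.03, 0, -0.1], [0, 0, -0.03], [0, 0, 0]], "rotation": [[0, 0, 0], [0, 0, 0], [0, 0, 0]], "claw": [1, 1, 1]}}

```text
time_s: 13.13
position: [0.5209, 0.2996, 0.0654]
tool_rot: [[0.002, 0.999, 0.036], [0.001, 0.036, -0.999], [-1.0, 0.002, -0.001]]
ft_force: [0.4, -0.4, -2.3]
grip_width: 0.0204
```

Call:
{"method": "play_rows", "body": {"travel": [[0, 0, -0.1], [0, 0, 0], [0, 0, 0]], "rotation": [[0, 0, 0], [0, 0, 0], [0, 0, 0]], "claw": [1, 1, 1]}}

```text
time_s: 13.38
position: [0.5211, 0.2997, 0.0657]
tool_rot: [[0.004, 0.999, 0.036], [0.002, 0.036, -0.999], [-1.0, 0.004, -0.001]]
ft_force: [0.9, -0.2, -1.9]
grip_width: 0.0206
```

Call:
{"method": "play_rows", "body": {"travel": [[0, 0, -0.05], [0, 0, 0], [0, 0, 0], [0, 0, 0], [0, 0, 0], [0, 0, 0], [0, 0, 0]], "rotation": [[0, 0, 0], [0, 0, 0], [0, 0, 0], [0, 0, 0], [0, 0, 0], [0, 0, 0], [0, 0, 0]], "claw": [1, 2.6, 3, 4, 5.5, 7, 7]}}

```text
time_s: 13.97
position: [0.5217, 0.2999, 0.0654]
tool_rot: [[0.005, 0.999, 0.036], [0.002, 0.036, -0.999], [-1.0, 0.005, -0.002]]
ft_force: [-0.4, -0.0, -0.2]
grip_width: 0.0699
```

Run:
```python
from h import *
o=env.observe(); print(o['time_s'],o['position'],o['tool_rot'].round(4).tolist(),o['ft_force'],o['grip_width'])
snap('wrist','w13')
```

```text
13.9667 [0.52168982 0.29988195 0.06538156] [[0.0052, 0.9993, 0.0358], [0.0019, 0.0357, -0.9994], [-1.0, 0.0052, -0.0017]] [-0.35581517 -0.02289526 -0.17633365] 0.06992799612084066
```

View pics/w13.png

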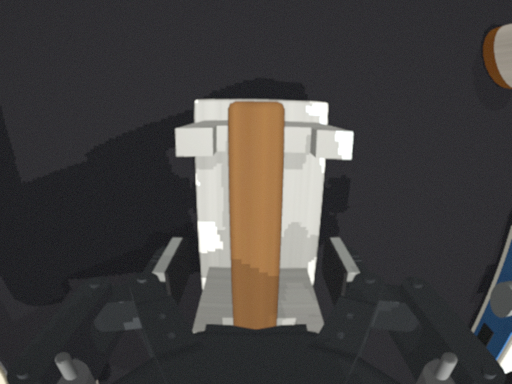

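Hook released and seated between the cheeks (handle centred at column 256, rear end at row 102). Going straight up.

Call:
{"method": "play_rows", "body": {"travel": [[0, 0, 1], [0, 0, 2], [0, 0, 2.5], [0, 0, 3], [0, 0, 3], [0, 0, 3], [0, 0, 3], [-2, 2, 1], [-2.5, 2, 0], [-2.5, 2, 0], [-2.5, 2, 0], [0, 0, 0]], "rotation": [[0, 0, 0], [0, 0, 0], [0, 0, 0], [0, 0, 0], [0, 0, 0], [0, 0, 0], [0, 0, 0], [0, 0, 0], [0, 0, 0], [0, 0, 0], [0, 0, 0], [0, 0, 0]], "claw": [7, 7, 7, 7, 7, 7, 7, 7, 7, 7, 7, 7]}}

```text
time_s: 15.02
position: [0.4211, 0.38, 0.2689]
tool_rot: [[0.011, 0.999, 0.031], [0.006, 0.031, -1.0], [-1.0, 0.011, -0.006]]
ft_force: [-0.9, 0.6, 0.3]
grip_width: 0.0702
```

Call:
{"method": "play_rows", "body": {"travel": [[-3, 1.5, 0], [-3, 1.5, 0], [-3, 1.5, 0], [-3, 1.5, 0], [0, 0, 0], [0, 0, 0]], "rotation": [[0, 0, 0], [0, 0, 0], [0, 0, 0], [0, 0, 0], [0, 0, 0], [0, 0, 0]], "claw": [7, 7, 7, 7, 7, 7]}}

```text
time_s: 15.52
position: [0.2959, 0.4411, 0.2734]
tool_rot: [[0.015, 0.999, 0.032], [0.008, 0.031, -0.999], [-1.0, 0.015, -0.008]]
ft_force: [0.2, 0.2, 0.1]
grip_width: 0.0697
```

Run:
```python
from h import *
o=env.observe(); print(o['time_s'],o['position'])
snap('top','t14');snap('scene','s14')
crop('t14',90,170,220,230,6); crop('s14',150,110,430,250,2); crop('t14',245,115,385,260,5)
a=cv2.imread('pics/t14.png').mean(2)
for n,r in [('far',slice(153,162)),('near',slice(176,186))]:print(n,a[r,255:262].mean(0).round(1))
```

```text
15.5167 [0.29588784 0.44109781 0.27336935]
far [ 35.7  28.4  24.3 138.7 179.6 181.4 221.5]
near [ 28.7  42.4 156.6 183.6 179.4 218.9 211.8]
```

View pics/t14_c90_170.png

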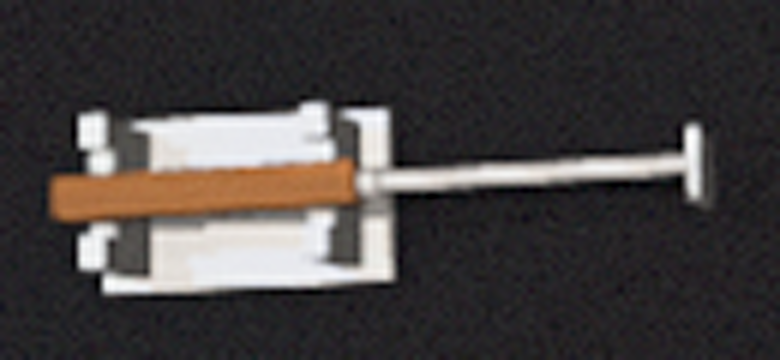

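View pics/t14_c245_115.png

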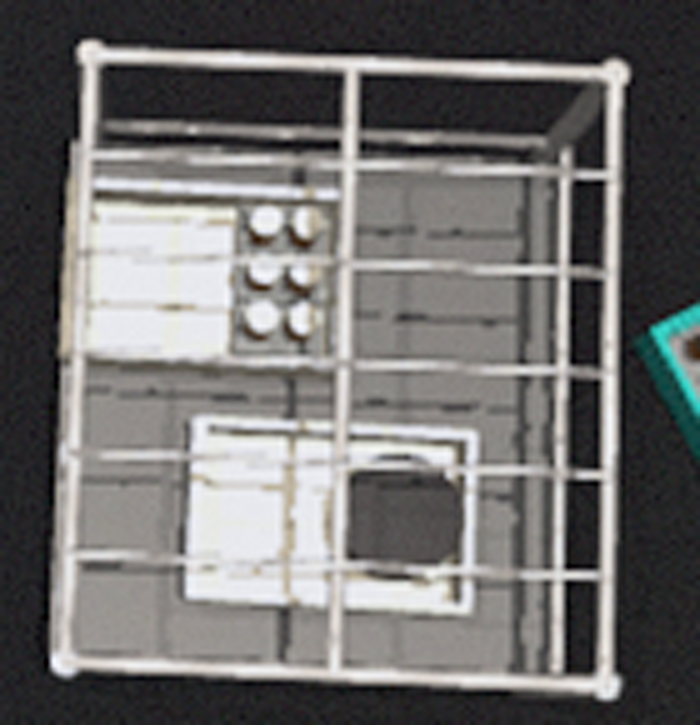

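View pics/s14.png

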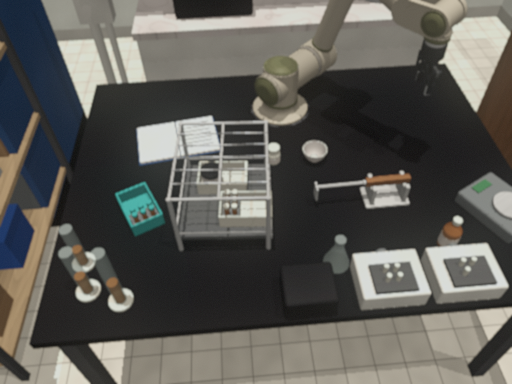

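Run:
```python
from h import *
crop('s14',190,160,290,240,8)
```

```text
(no output)
```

View pics/s14_c190_160.png

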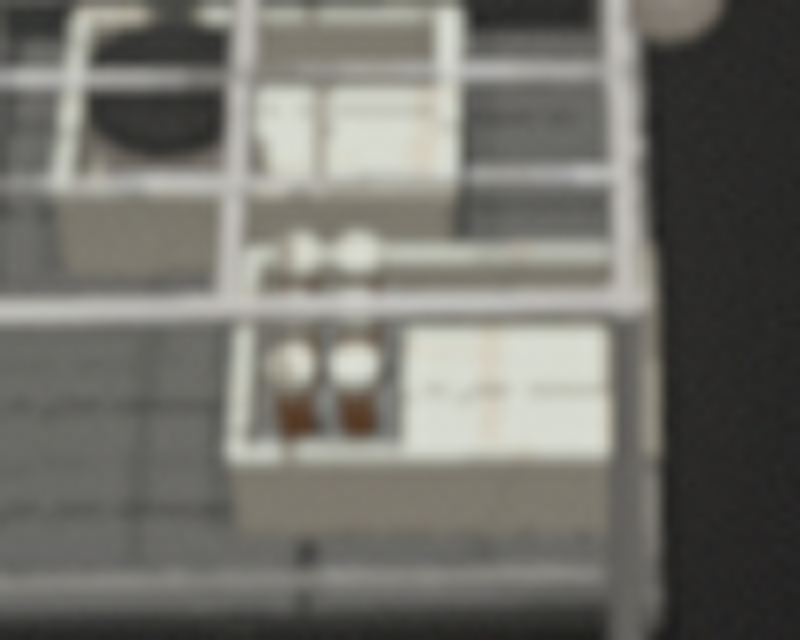

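Run:
```python
from h import *
E=[onz('s14',225+x/7,160+y/7,.06) for x,y in [(335,540),(318,290),(308,30)]]
P=np.array(E);k=np.polyfit(P[:,0],P[:,1],1)
for c in [(661,457),(657,248)]:
    p=onz('s14',190+c[0]/8,160+c[1]/8,.11); print(p,'remaining (+ = inside)',np.polyval(k,p[0])-p[1])
env.close_job()
```

```text
[ 0.66119136 -0.09625707  0.11      ] remaining (+ = inside) -0.0012562138388330646
[ 0.55599344 -0.08704656  0.11      ] remaining (+ = inside) -0.004175512463792205
the job is handed in; nothing more can be done
```

I dragged the vial tray forward until its front wall was level with the shelf's front edge, unhooked it, laid the hook back on its rest and handed the job in at about 15.6 s.

**Last checks**
- **Tray position:** the top camera puts the front wall within about 1 mm of the deck edge and parallel to it. The travel worked out from the arm's own position agrees, about 0.2 mm short.
- **Disagreement:** the scene camera puts the wall 1 to 4 mm past the edge. I trusted the top view because it looks almost straight down on the edge. The scene view carries a bias of a few millimetres and the corner there is partly hidden.
- **Hook:** it lies in its saddles about as before, within about 1 mm in the top view.
- **Everything else:** the jar tray and the turquoise look-alike look unchanged in the final views. The tray did not move when I unhooked, and the gripper ended open and clear of everything. The forces I read stayed under 6 N.

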